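# Brush out a dosing cylinder and hold it in its sprung seat

## Robot

A 6-joint arm with a two-finger parallel gripper is mounted at the origin on the work surface. World frame = base frame: x ahead of the robot, y to its left, z up, the work surface at z = 0. Lengths are in m, angles in rad, forces in N, time in s.
With the tool pointing down it reaches from about 0.35 to 0.775 m from the base axis. Payload 7.3 kg.
Tool frame: the origin (TCP) lies on the centre line of the jaws, within the pads' length; the fingertips stand 25 mm ahead of it and the grasp point (between the pads) lies 6 mm ahead of it; z points along the fingers, y is the line along which they close (so a half turn about z gives the same grasp; the last joint's range is limited). The gripper opens to 92 mm and grips with 3 to 60 N. Pads are 19 mm wide; open, the fingers measure 130 mm over their backs; the gripper's body (75 mm by 190 mm) begins 47 mm behind the grasp point.
Start: joints at [1.142, 0.342, 1.524, -0, 1.275, -0.146], TCP at [0.146, 0.504, 0.252] pointing down, gripper open.
Joint ranges: [-2.53, 2.53], [-0.77, 2.02], [0.04, 2.7], [-1, 4.14], [0.28, 2.66], [-3.11, 3.11]. Speed limits (rad/s): [2.57, 2.57, 3.14, 3.14, 3.14, 3.14].

## Interface

Orientations are given as [roll, pitch, yaw] about the fixed x, y, z axes, in that order (R = Rz(yaw) Ry(pitch) Rx(roll)).
In Python, from cell import status, read_camera, camera_info, ticket, models gives the robot as it stands.
- The arm moves only by the tool send_rows, never from a script. Its argument "plan" is a list of rows, each an object with "offset": the shift along the tool's x, y, z in mm, a list of three; "yaw": the turn about the tool's z in rad. In form: [{"offset": [dx, dy, dz], "yaw": yaw}, ...]. A call has 1 to 20 rows; each row shifts and turns the commanded pose from where the row before left it, along the tool's axes as they then stand; what a row does not reach is not made up. A row lasts 1/10 s, in which the tool goes at most 50 mm and 8.59 degrees, less where a joint would pass 70% of its speed; a pose out of reach is approached as far as the arm can. A call is refused whole if a number of a shift passes 50 or a number of a turn 0.15, either way. A call with a gripper value outside its range is refused whole. "hand" is the closure, from 0 (fully open) to 1 (shut), set as the call begins (left out, the last holds). The fingers move at their own pace and stop on an object; "squeeze" is the grip in N (left out, the last holds). Time passes only in rows, so rows that do not move let the fingers close. It gives the time, the measured TCP pose, the force, the opening and the grip force at its end, in the units of the state.
- status.observe(): the state, without advancing time (a new reading comes with each control period).
- read_camera(name): name is "scene" or "side" or "wrist"; returns the picture (480x640x3 uint8, red, green, blue); there is no depth.
- camera_info(name): a dict with "vfov" (degrees; the focal length in pixels is half the picture's height over the tangent of half this angle, whatever the lens; pixels are square), "cx", "cy" (the principal point, pixels), "origin" and "attitude" of the camera in the world. Camera axes: x right, y down, z forward; pixel columns grow to the right and rows downward; lengths in m; the calibration is good to about 2 mm. The wrist camera is an equidistant fisheye: a pixel r from the principal point sees the ray r / f radians off the axis. A picture is of the moment at which its call begins: read the wrist's pose just before it. camera_info takes no time and is no camera call; for the wrist camera it gives the pose at the moment of the call.
- ticket.hand_in(): hands the job in; it is judged then, once.
Trained networks look in the newest picture that a camera, given by its name, has taken for a name from the list of things; names that differ only in an ending like _2 or _b are one class to them, and where a whole thing is asked for, a point or a joint stands for the part that bears it (a point fixed in the world has none). Each returns a list of dicts, best first, with "conf" (0 to 1); they miss things now and then, are a little off and sometimes report something else, mostly with a low value. They report only what shows in the picture. A call takes as long as a camera call. They do not tell look-alikes from the thing itself.
- models.regions_of(camera, label): "mask" (480x640 bool, what is visible of it) and "extent" ([left, top, right, bottom] in pixels, round what is visible of it).
The state is a dict: "time": time; "qpos": joint angles; "qvel": joint speeds; "joint_efforts": joint torques, N m; "tool_pos": TCP position; "tool_rot": TCP orientation; "contact_force": force on the tool from outside, world axes, zero at the start; "torque": the same for the moment, N m; "opening": finger opening in m; "grip_force": force on a finger pad.
Only numpy, scipy, OpenCV 4.12 (cv2) and the standard library are available. Lean on these libraries where they do the work, as an engineer would, in place of code of your own. Each camera call takes 0.05 s, during which the arm holds its last target. There are 200 camera calls.

## Task

Clean the metal dosing cylinder with the bottle brush: bring the brush tip down close to the cylinder's bottom three times, drawing it back up past half height in between, then put the brush back upright in its stand and let go of it. Then take the cylinder and, keeping it upright and at bench level (a few millimetres clear of the bench will do), press it gently into the depositor's spring-loaded V seat with a steady push of about 10 N (the seat springs back about 12 mm), and finish while still holding it pressed there, so that a colleague can fasten the clamp. Never push harder than 25 N, do not knock the cylinder over, and leave the bowl, the jar and the cutter ring where they are.

Things in the scene. Friction and masses are not known exactly. Their poses are not given: they have to be found in the camera images.
- cup_mid (a point): centre of the loose dosing cylinder (cup): bare metal, round, standing upright, open top, closed bottom; 58 mm outside, 52 mm inside diameter, 110 mm high, floor 5 mm thick, 0.15 to 0.31 kg. The point is on its axis half-way up, 55 mm above its underside; z is its axis, up. Grip it across its outside some 30 mm above this point. Slid along the bench it drags and tends to tip
- brush_grip (a point): middle of the handle of the bottle brush (brush), 155 mm above the brush's tip: round wooden handle 18 mm thick, 90 mm long at the top of a 200 mm brush; below it an 8 mm steel stem 40 mm long, then a stiff bristle head 40 mm thick, 70 mm long with tapered tip. z points along the brush from tip to handle (up at the start). About 90 g
- brush_tip (a point): lowest point of that brush, on its axis (centre of the flat end of the bristle head); z points to the handle
- stand_floor (a point): centre of the inner floor of the brush stand (body stand), a grey round cup fixed to the bench, 60 mm high over the bench, with a flared mouth 60 mm wide that narrows to a 47 mm wide bore; this point is 5 mm above the bench. The brush stands in it upright at the start, tip on this floor
- mount: depositor fixed to the bench: grey drive box 150 x 150 x 168 mm high, in front of it a guide block 70 wide, 90 high between two wing-nut bolts, in front of that the white V seat (130 degrees, 44 wide, 22 to 90 mm above the bench). Origin on the bench under the relaxed V's inner corner; x (level) is the pressing direction, into the V; block 50 mm, box 100 mm along x; z up
- touch (a point): point fixed to the depositor, 55 mm above the bench: where the cylinder's centre (point cup_mid) lies when it stands on the bench and just touches both faces of the relaxed V seat, 32 mm before the mount origin. Same axes as mount: x is the pressing direction
- seat (a joint): travel of the spring-loaded V seat in m: 0 relaxed, growing as it is pushed along the x axis of the depositor, stop at 0.028. The spring is 800 N/m without preload (10 N at 0.0125 m)
- bowl: bystander: metal bowl 120 mm wide, 50 mm high; origin at its underside
- jar: bystander: closed glass jar 64 mm wide, 85 mm high; origin at its underside
- cutter: bystander: metal ring cutter 80 mm wide, 35 mm high; origin at its underside
Things that resemble listed ones, but are neither listed nor needed, are in the scene too. Several things look just like the part that bears brush_grip: the one meant starts nearest to the robot's base. What is shaped like the part that bears cup_mid but turquoise is not meant.

How it is judged:
By the outcome, as a careful person would: the job done as asked, in the order asked, and still so for the second after the job is handed in, while the arm keeps its last pose, push and grip.
It also fails if it takes over 64 s, if anything falls off the work surface, if the arm or the gripper's body presses on something with over 40 N, if the wrist force passes 120 N, or if a joint passes its speed limit or range.

## Working session

There is one attempt and no reset: what is moved stays moved. The work goes in short steps, Python scripts to look and compute and a tool call to move; the robot and the scene stay as the last step left them, time stands still between calls to the robot, and variables do not carry over. Pictures are saved under pics/ and viewed, at most 10 in all, crops included, and the job is handed in when it is done.

Besides the shell and the picture viewer there is one more tool, called after ">>>" as name(argument=value, ...), one argument or row to a line, values as JSON. send_rows: Moves the arm, as the interface text tells. Its arguments: {"type":"object","properties":{"plan":{"type":"array"},"hand":{"type":"number"},"squeeze":{"type":"number"}},"required":["plan"]}

```bash
mkdir -p pics; ls
python3 - <<'E'
from cell import status, read_camera, camera_info, models
import cv2, numpy as np
s=status.observe(); print(s)
for c in ("scene","side","wrist"):
    print(c,camera_info(c))
a=read_camera("scene"); b=read_camera("side")
cv2.imwrite("pics/scene0.png",a[:,:,::-1]); cv2.imwrite("pics/side0.png",b[:,:,::-1])
for c in ("scene","side"):
    for l in ("cup_mid","brush_grip","stand_floor","mount","seat","bowl","jar","cutter"):
        try:
            for r in models.regions_of(c,l): print(c,l,round(r["conf"],2),r["extent"],r["mask"].sum())
        except Exception as e: print(c,l,e)
E
```

```text
pics
{'time': 0.0, 'qpos': array([ 1.14199513e+00,  3.42740264e-01,  1.52502603e+00, -1.26992240e-05,
        1.27542396e+00, -1.45989305e-01]), 'qvel': array([-9.12801023e-05,  1.98406652e-03, -8.99918064e-05,  8.99527419e-04,
        1.93515189e-04,  1.25737279e-03]), 'joint_efforts': array([-1.92736052e-04, -4.31245422e+01, -2.44220585e+01,  7.16987858e-02,
        5.62233967e-02, -1.41836672e-04]), 'tool_pos': array([0.14632159, 0.50380096, 0.2510327 ]), 'tool_rot': array([-3.14001028e+00, -2.20390785e-04,  2.85878430e+00]), 'contact_force': array([-0.26879888, -0.04668989, -0.2119241 ]), 'torque': array([ 0.00870478, -0.01608792, -0.06084044]), 'grip_force': 0.0, 'opening': 0.09195448869692763}
scene {'vfov': 57.215565050168564, 'cx': 320.3610734600547, 'cy': 236.9129569851182, 'origin': array([ 1.00827155, -0.16499752,  0.69392502]), 'attitude': array([-2.47399757, -0.00452767,  1.10524347])}
side {'vfov': 52.60671814080075, 'cx': 321.81053723401214, 'cy': 242.79876407553476, 'origin': array([ 0.44463368, -0.48524375,  0.64973409]), 'attitude': array([-2.3400974 , -0.01156151, 
[... 937 characters left out ...]
 315.0, 362.4, 370.0] 1148
side cup_mid 0.88 [188.2, 239.9, 233.4, 306.3] 2312
side cup_mid 0.87 [260.4, 242.1, 294.9, 309.3] 2313
side brush_grip 0.87 [240.8, 104.4, 266.5, 193.1] 755
side brush_grip 0.59 [237.0, 139.6, 265.1, 217.9] 938
side brush_grip 0.59 [296.8, 136.2, 319.9, 225.1] 1083
side stand_floor 0.68 [231.0, 195.1, 274.4, 246.1] 1157
side stand_floor 0.3 [281.7, 384.5, 438.6, 480.0] 7413
side mount 0.73 [283.2, 385.8, 436.8, 480.0] 7372
side seat 0.71 [340.0, 387.2, 386.4, 432.3] 1454
side seat 0.28 [329.8, 168.7, 391.1, 213.0] 1956
side bowl 0.79 [333.0, 167.6, 391.6, 212.2] 1952
side jar 0.82 [376.5, 204.9, 414.6, 260.0] 1632
side cutter 0.75 [398.2, 265.1, 447.6, 312.8] 1421
```

View pics/scene0.png

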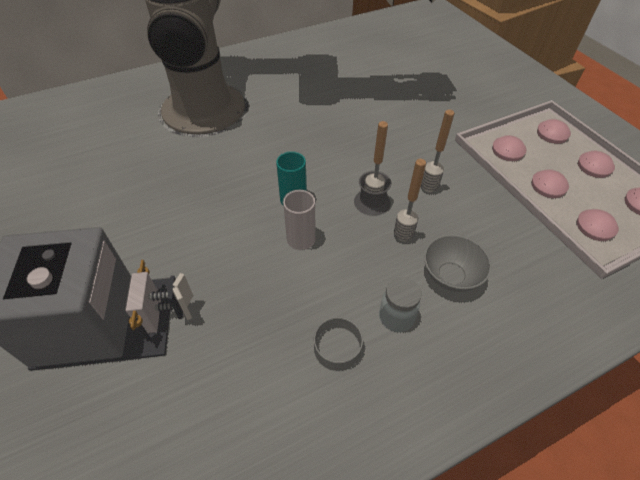

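View pics/side0.png

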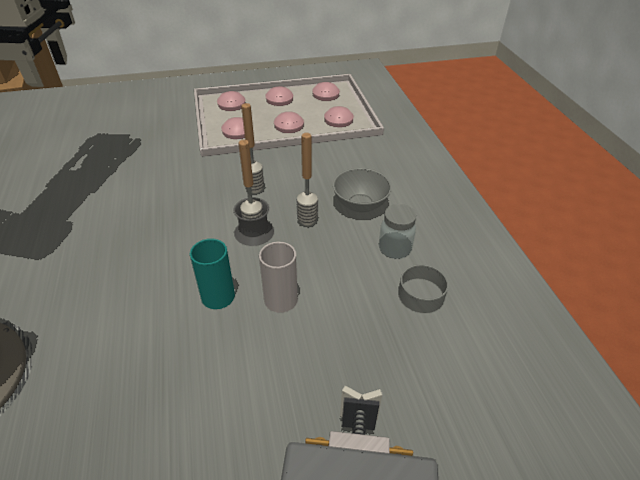

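The scene picture shows the metal cup at about (300,220) and the turquoise look-alike at (292,180). Three brushes stand at (378,150) in the stand, (437,150) free and (412,200) free; the depositor is at lower left with its V at (183,295). The side view shows the same objects, with the metal cup at (279,277), the stand brush at (247,165) and the V at (362,395). Next I'll triangulate these and crop the brush and the V to confirm.

```bash
cat > h.py <<'E'
import numpy as np, cv2
from scipy.spatial.transform import Rotation as Ro
from scipy.optimize import least_squares
from cell import status, read_camera, camera_info, models
def cam(n):
    i=camera_info(n); return dict(n=n,R=Ro.from_euler("xyz",i["attitude"]).as_matrix(),o=np.array(i["origin"]),f=240/np.tan(np.radians(i["vfov"])/2),c=np.array([i["cx"],i["cy"]]))
def proj(c,P):
    p=(np.atleast_2d(P)-c["o"])@c["R"]
    if c["n"]!="wrist": return c["f"]*p[:,:2]/p[:,2:]+c["c"]
    r=np.hypot(p[:,0],p[:,1]); th=np.arctan2(r,p[:,2])
    return c["f"]*(th/r)[:,None]*p[:,:2]+c["c"]
def ray(c,uv):
    d=(np.atleast_2d(uv)-c["c"])/c["f"]
    if c["n"]=="wrist":
        r=np.linalg.norm(d,axis=1,keepdims=True); v=np.hstack([np.sin(r)*d/r,np.cos(r)])
    else: v=np.hstack([d,np.ones((len(d),1))])
    return v@c["R"].T
def atz(c,uv,z):
    v=ray(c,uv); return c["o"]+v*((z-c["o"][2])/v[:,2])[:,None]
A=np.linspace(0,2*np.pi,60)
def circ(x,y,z,r): return np.c_[x+r*np.cos(A),y+r*np.sin(A),0*A+z]
def ext(c,x,y,prof):
    q=proj(c,np.vstack([circ(x,y,z,r) for z,r in prof])); return np.r_[q.min(0),q.max(0)]
def fit(obs,prof,x0,w=(1,1,1,1)):
    f=lambda p:np.concatenate([(ext(c,*p,prof)-e)*np.array(w) for c,e in obs])
    s=least_squares(f,x0,loss="soft_l1"); return s.x,f(s.x).round(1)
def tri(cs,uvs):
    M=0;b=0
    for c,uv in zip(cs,uvs):
        v=ray(c,uv)[0]; v/=np.linalg.norm(v); Q=np.eye(3)-np.outer(v,v); M=M+Q; b=b+Q@c["o"]
    return np.linalg.solve(M,b)
E
python3 - <<'E'
from h import *
S,D=cam("scene"),cam("side")
np.set_printoptions(precision=4,suppress=True)
for n,e1,e2,pr in [("cup",[282.8,188.5,311.8,252.2],[260.4,242.1,294.9,309.3],[(0,.029),(.11,.029)]),
 ("teal",[278.1,149.6,306.3,202.7],[188.2,239.9,233.4,306.3],[(0,.029),(.11,.029)]),
 ("bowl",[427.1,234.3,491.9,290.7],[333,167.6,391.6,212.2],[(0,.035),(.05,.06)]),
 ("jar",[374.2,273.6,420.2,333.1],[376.5,204.9,414.6,260],[(0,.032),(.085,.032)]),
 ("cutter",[311.1,315,362.4,370],[398.2,265.1,447.6,312.8],[(0,.04),(.035,.04)]),
 ("stand",[352.6,171.9,389.8,214.1],[231,195.1,274.4,246.1],[(0,.03),(.06,.032)])]:
    x0=atz(S,[(e1[0]+e1[2])/2,(e1[1]+e1[3])/2],.04)[0][:2]
    print(n,*fit([(S,np.array(e1)),(D,np.array(e2))],pr,x0))
# brush handles tops
for a,b in [((381,126),(244.5,143)),((446,114),(247.5,107)),((419,164),(307,137))]:
    print("top",tri([S,D],[a,b]))
print("V", atz(S,[183,275],.09), atz(D,[362,392],.09))
i=cv2.imread("pics/scene0.png"); j=cv2.imread("pics/side0.png")
k=np.hstack([cv2.resize(i[100:260,340:480],None,fx=2.8,fy=2.8),cv2.resize(j[90:250,220:340],None,fx=2.8,fy=2.8)])
cv2.imwrite("pics/c1.png",k); print(k.shape)
k=np.vstack([cv2.resize(i[240:350,0:210],None,fx=2.6,fy=2.6,interpolation=2),cv2.resize(j[370:480,270:480],None,fx=2.6,fy=2.6,interpolation=2)])
cv2.imwrite("pics/c2.png",k); print(k.shape)
E
```

```text
cup [0.5061 0.0457] [-0.5  0.7  2.9 -2.2 -1.1 -0.7  3.3  3.5]
teal [0.3989 0.0817] [-0.9 -0.5  1.4  4.8 -0.3 -3.6  0.   1.1]
bowl [0.7135 0.2658] [-1.3 -0.8  2.1  0.2 -0.2 -0.9  0.4  1.6]
jar [0.7347 0.1189] [ 0.4 -0.3 -0.3 -1.3  0.1 -0.8  2.4  1.6]
cutter [0.7429 0.0017] [ 1.1  0.7 -0.6  0.2 -1.  -0.6 -0.   0.8]
stand [0.4854 0.2182] [ 2.6  0.3 -2.1 -0.3  4.8  4.7 -3.3 -1.3]
top [0.4849 0.2219 0.2026]
top [0.5049 0.35   0.199 ]
top [0.5928 0.2301 0.196 ]
V [[ 0.5548 -0.1852  0.09  ]] [[ 0.571 -0.198  0.09 ]]
(448, 728, 3)
(572, 546, 3)
```

View pics/c1.png

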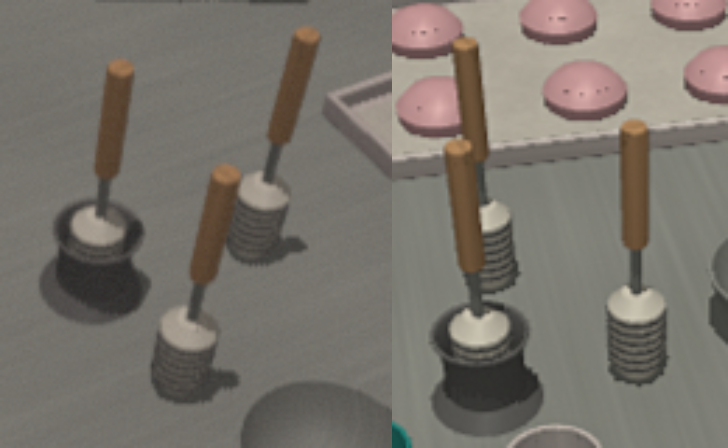

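View pics/c2.png

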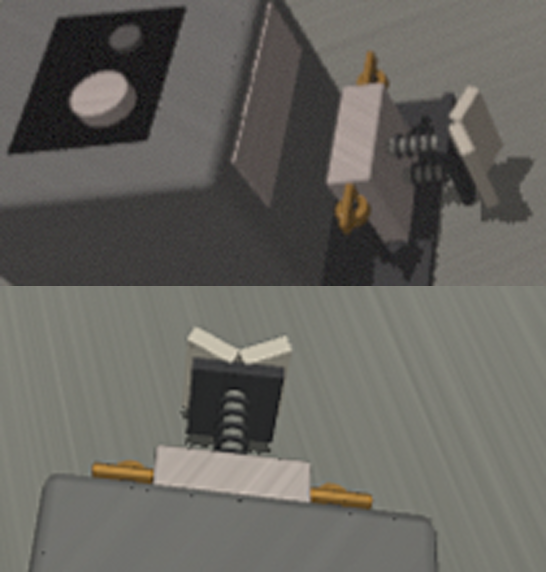

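In crop c1 the candidates are the stand brush at scene (381,126), 0.53 m from the base, and the free ones at (446,114), 0.61 m, and (419,164), 0.64 m. The one in the stand fits the description: it is the nearest and it stands in the stand. Crop c2 shows the V, the guide block and the box corners; I'll fit the mount pose to these.

Run:
```python
from h import *
np.set_printoptions(precision=4,suppress=True)
S,D=cam("scene"),cam("side")
sp=lambda x,y:(x/2.6,240+y/2.6); dp=lambda x,y:(270+x/2.6,370+(y-286)/2.6)
L=[(D,dp(157,447),(.05,-.035,.09),1),(D,dp(310,461),(.05,.035,.09),1),(D,dp(240,350),(0,0,.09),1),
(D,dp(193,327),(-.01026,-.022,.09),1),(D,dp(288,337),(-.01026,.022,.09),1),
(D,dp(46,476),(.1,-.075,.168),.4),(D,dp(437,518),(.1,.075,.168),.4),
(S,sp(385,85),(.05,-.035,.09),1),(S,sp(370,187),(.05,.035,.09),1),(S,sp(218,190),(.1,.075,.168),.4)]
def W(p,q):
    c,s=np.cos(p[2]),np.sin(p[2]); return np.array([p[0]+c*q[0]-s*q[1],p[1]+s*q[0]+c*q[1],q[2]])
f=lambda p:np.concatenate([(proj(c,W(p,q))[0]-u)*w for c,u,q,w in L])
r=least_squares(f,[.57,-.19,-1.5],loss="soft_l1"); print(r.x,f(r.x).reshape(-1,2).round(1).tolist()); print("touch",W(r.x,(-.032,0,.055)))
s=status.observe(); p=Ro.from_euler("xyz",s["tool_rot"]).as_matrix(); print(p)
# handle axis from masks
for c,x in ((S,378),(D,252)):
    best=[m for m in models.regions_of(c["n"],"brush_grip") if abs((m["extent"][0]+m["extent"][2])/2-x)<5]
    m=best[0]; ys=np.arange(int(m["extent"][1])+3,int(m["extent"][1])+35,4)
    print(c["n"],[(int(y),float(np.nonzero(m["mask"][y])[0].mean().round(1)),int(m["mask"][y].sum())) for y in ys])
```

```text
[ 0.5699 -0.2021 -1.9014] [[0.4, -1.0], [0.9, -0.4], [-0.2, 0.5], [0.8, 0.3], [-1.0, -0.3], [0.4, -1.1], [0.7, -1.3], [-2.4, -1.3], [-1.6, -3.1], [-1.3, -0.9]]
touch [ 0.5803 -0.1718  0.055 ]
[[-0.9603  0.2791  0.0001]
 [ 0.2791  0.9603  0.0001]
 [-0.      0.0001 -1.    ]]
scene [(125, 382.5, 10), (129, 382.5, 10), (133, 381.5, 10), (137, 380.5, 10), (141, 380.5, 10), (145, 380.0, 9), (149, 379.0, 9), (153, 378.5, 8)]
side [(107, 245.5, 10), (111, 246.0, 9), (115, 246.5, 10), (119, 247.0, 9), (123, 247.0, 9), (127, 247.5, 10), (131, 248.0, 9), (135, 248.5, 10)]
```

>>> send_rows(
  plan=[
    {"offset": [-40,-18,-2],"yaw": 0},
    {"offset": [-40,-18,-2],"yaw": 0},
    {"offset": [-40,-18,-2],"yaw": 0},
    {"offset": [-40,-18,-2],"yaw": 0},
    {"offset": [-40,-18,-2],"yaw": 0},
    {"offset": [-40,-18,0],"yaw": 0},
    {"offset": [-40,-18,0],"yaw": 0},
    {"offset": [-40,-18,0],"yaw": 0},
    {"offset": [-40,-18,0],"yaw": 0},
    {"offset": [-40,-16,0],"yaw": 0},
    {"offset": [0,0,0],"yaw": 0},
    {"offset": [0,0,0],"yaw": 0},
  ],
  hand=0.3,
  squeeze=25,
)

```text
time: 2.2
tool_pos: [0.4812, 0.221, 0.2613]
tool_rot: [-3.141, -0.001, 2.857]
contact_force: [-0.7, -0.1, 0.1]
opening: 0.0645
grip_force: 0.0
```

Run:
```python
from h import *
np.set_printoptions(precision=4,suppress=True)
s=status.observe(); print(s["tool_pos"],s["tool_rot"],s["opening"])
W=cam("wrist"); a=read_camera("wrist"); cv2.imwrite("pics/w1.png",a[:,:,::-1])
for l in ("brush_grip","cup_mid","stand_floor"):
    for r in models.regions_of("wrist",l): print(l,round(r["conf"],2),r["extent"])
print(proj(W,[[.485,.222,.205],[.485,.22,.115],[.485,.22,.06],[.506,.046,.11]]))
```

```text
[0.4812 0.221  0.2613] [-3.1415 -0.0009  2.8566] 0.06450913724210165
brush_grip 0.95 [329.2, 278.4, 376.2, 377.2]
brush_grip 0.91 [423.1, 169.8, 544.0, 248.7]
brush_grip 0.67 [295.2, 186.3, 341.0, 287.5]
cup_mid 0.65 [126.2, 244.9, 199.0, 290.6]
cup_mid 0.65 [95.5, 148.7, 190.6, 220.0]
stand_floor 0.59 [281.4, 166.0, 355.1, 248.6]
stand_floor 0.44 [373.5, 345.9, 405.2, 378.4]
[[318.7289 279.9208]
 [314.8305 236.6425]
 [314.6791 220.538 ]
 [140.4256 307.1872]]
```

View pics/w1.png

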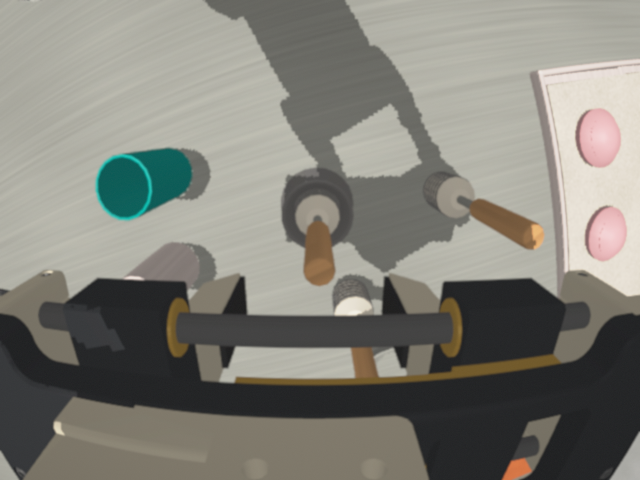

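The wrist view shows the stand mouth centred at about (317,208) and the handle top at (320,272). That is roughly 10 px above the prediction, so I'll cross-check with a triangulation over all three cameras.

Run:
```python
from h import *
np.set_printoptions(precision=4,suppress=True)
S,D,W=cam("scene"),cam("side"),cam("wrist")
for n,u in [("mouth",[(375.2,182.1),(251.4,207.9),(317,208)]),("top",[(382.9,124.3),(244.3,142.9),(320,272)])]:
    for cs,us in (([S,D],u[:2]),([S,W],[u[0],u[2]]),([D,W],u[1:]),([S,D,W],u)): 
        p=tri(cs,us); print(n,"".join(c["n"][:2] for c in cs),p,[(proj(c,p)[0]-x).round(1).tolist() for c,x in zip(cs,us)])
z=.06 
print([atz(c,x,.06)[0] for c,x in zip((S,D,W),[(375.2,182.1),(251.4,207.9),(317,208)])])
print([atz(c,x,.205)[0] for c,x in zip((S,D,W),[(382.9,124.3),(244.3,142.9),(320,272)])])
s=status.observe();R=Ro.from_euler("xyz",s["tool_rot"]).as_matrix();print(s["tool_pos"])
print("tips",proj(W,[s["tool_pos"]+R@[x,y,.025] for y in(-.032,.032) for x in(-.0095,.0095)]))
```

```text
mouth scsi [0.4838 0.2274 0.0585] [[0.1, -0.4], [0.2, 0.4]]
mouth scwr [0.4768 0.2288 0.0507] [[-1.4, -0.0], [2.9, 0.9]]
mouth siwr [0.4787 0.2272 0.0583] [[-2.5, 0.9], [2.0, 4.9]]
mouth scsiwr [0.4798 0.2285 0.0555] [[-0.5, -0.7], [-1.8, 1.5], [3.5, 5.0]]
top scsi [0.4841 0.2257 0.2024] [[0.0, -0.0], [0.0, 0.0]]
top scwr [0.482  0.226  0.2007] [[-0.6, 0.0], [1.8, 0.5]]
top siwr [0.4826 0.2254 0.202 ] [[-0.8, 0.5], [1.2, 2.6]]
top scsiwr [0.4829 0.2259 0.2016] [[-0.3, -0.1], [-0.7, 0.5], [2.1, 2.6]]
[array([0.4858, 0.2256, 0.06  ]), array([0.4834, 0.2267, 0.06  ]), array([0.4734, 0.2269, 0.06  ])]
[array([0.487 , 0.2236, 0.205 ]), array([0.4839, 0.2217, 0.205 ]), array([0.4798, 0.2255, 0.205 ])]
[0.48   0.2226 0.2619]
tips [[249.0031 315.6313]
 [246.337  279.4787]
 [381.3617 315.4927]
 [384.0852 279.3649]]
```

>>> send_rows(
  plan=[
    {"offset": [0,5,10],"yaw": 0},
    {"offset": [0,0,20],"yaw": 0},
    {"offset": [0,0,20],"yaw": 0},
    {"offset": [0,0,20],"yaw": 0},
    {"offset": [0,0,15],"yaw": 0},
    {"offset": [0,0,0],"yaw": 0},
  ],
)

```text
time: 3.0
tool_pos: [0.4805, 0.2268, 0.1742]
tool_rot: [-3.139, -0.004, 2.86]
contact_force: [-0.6, -0.4, 0.3]
opening: 0.0642
grip_force: 0.0
```

>>> send_rows(
  plan=[
    {"offset": [0,0,0],"yaw": 0},
    {"offset": [0,0,0],"yaw": 0},
    {"offset": [0,0,0],"yaw": 0},
    {"offset": [0,0,0],"yaw": 0},
    {"offset": [0,0,0],"yaw": 0},
    {"offset": [0,0,0],"yaw": 0},
  ],
  hand=1,
  squeeze=25,
)

```text
time: 3.6
tool_pos: [0.4824, 0.2264, 0.1769]
tool_rot: [3.141, 0.0, 2.859]
contact_force: [-0.1, -0.3, 0.2]
opening: 0.0206
grip_force: 0.1
```

Run:
```python
from h import *
np.set_printoptions(precision=4,suppress=True)
for k in range(2):
    s=status.observe(); print(s["tool_pos"],s["tool_rot"],s["opening"],s["grip_force"],s["contact_force"],s["torque"])
    a=read_camera("scene" if k else "side")
S,D=cam("scene"),cam("side")
# rim ellipse fit of the cup: use network boxes once more
o=[]
for c in (S,D):
    read_camera(c["n"])
    for r in models.regions_of(c["n"],"cup_mid"):
        print(c["n"],round(r["conf"],2),r["extent"])
        e=r["extent"]
        if abs((e[0]+e[2])/2-(297 if c is S else 278))<6 and e[1]>180: o.append((c,np.array(e)))
print(fit(o,[(0,.029),(.11,.029)],[.506,.046]))
```

```text
[0.4824 0.2264 0.1769] [3.1413 0.0003 2.8587] 0.020647795582956756 0.11648068204522133 [-0.068  -0.2977  0.2134] [-0.0298 -0.0104 -0.0004]
[0.4824 0.2264 0.1769] [3.1414 0.0002 2.8587] 0.01762075040590052 25.00471919775009 [ 0.8868  2.7246 -1.5192] [ 0.4274 -0.0719 -0.0476]
scene 0.73 [280.3, 188.4, 316.4, 250.4]
scene 0.72 [277.2, 150.1, 308.1, 202.5]
scene 0.72 [379.7, 275.6, 422.6, 334.4]
side 0.9 [258.6, 241.0, 296.3, 311.0]
side 0.56 [193.2, 238.0, 235.2, 309.1]
(array([0.5049, 0.0476]), array([ 2.7,  0.1, -1.1, -1.2, -0.2, -0.3,  1. ,  1. ]))
```

>>> send_rows(
  plan=[
    {"offset": [0,0,-10],"yaw": 0},
    {"offset": [0,0,-25],"yaw": 0},
    {"offset": [0,0,-35],"yaw": 0},
    {"offset": [0,0,-35],"yaw": 0},
    {"offset": [0,0,-30],"yaw": 0},
    {"offset": [-6,-14,-10],"yaw": 0},
    {"offset": [-12,-28,0],"yaw": 0},
    {"offset": [-13,-30,0],"yaw": 0},
    {"offset": [-13,-30,0],"yaw": 0},
    {"offset": [-13,-30,0],"yaw": 0},
    {"offset": [-10,-22,0],"yaw": 0},
    {"offset": [-5,-12,0],"yaw": 0},
    {"offset": [0,0,0],"yaw": 0},
    {"offset": [0,0,0],"yaw": 0},
  ],
)

```text
time: 5.3
tool_pos: [0.5049, 0.0472, 0.3214]
tool_rot: [3.141, -0.001, 2.858]
contact_force: [-0.6, 0.6, -1.5]
opening: 0.0177
grip_force: 25.0
```

Run:
```python
from h import *
np.set_printoptions(precision=4,suppress=True)
s=status.observe(); print(s["tool_pos"],s["tool_rot"],s["opening"],s["grip_force"],s["contact_force"])
t=s["tool_pos"]
im={}
for n in("scene","side","wrist"): im[n]=read_camera(n)
for n in im:
    c=cam(n); 
    for l in("brush_tip","cup_mid"):
        for r in models.regions_of(n,l): print(n,l,round(r["conf"],2),r["extent"])
    print("pred tip/cup rim",proj(c,[[t[0],t[1],t[2]-.171],[.5055,.0467,.11]]))
k=[cv2.resize(im["scene"][100:260,220:380],(400,400)),cv2.resize(im["side"][140:320,190:370],(400,400))]
cv2.imwrite("pics/c3.png",np.vstack([np.hstack(k),])[:,:,::-1]); cv2.imwrite("pics/w2.png",im["wrist"][:,:,::-1])
```

```text
[0.5049 0.0472 0.3214] [ 3.1412 -0.001   2.8584] 0.017659725652507674 24.98824417591095 [-0.6356  0.5515 -1.4943]
scene brush_tip 0.74 [396.6, 153.2, 426.1, 238.3]
scene brush_tip 0.61 [285.4, 78.5, 311.8, 192.3]
scene brush_tip 0.59 [421.0, 112.6, 456.0, 192.1]
scene cup_mid 0.89 [279.4, 190.3, 311.1, 253.3]
scene cup_mid 0.76 [279.5, 150.4, 306.7, 204.2]
pred tip/cup rim [[297.9895 184.1369]
 [298.6858 200.3755]]
side brush_tip 0.96 [298.5, 131.2, 321.5, 223.9]
side brush_tip 0.86 [244.4, 144.7, 259.8, 190.9]
side brush_tip 0.66 [257.3, 156.6, 285.9, 239.4]
side cup_mid 0.87 [259.3, 238.6, 292.0, 312.5]
side cup_mid 0.55 [191.7, 239.8, 231.8, 308.3]
pred tip/cup rim [[275.6303 234.87  ]
 [277.5059 253.9069]]
wrist brush_tip 0.91 [526.0, 119.1, 637.0, 152.1]
wrist brush_tip 0.86 [454.5, 205.0, 553.0, 286.0]
wrist brush_tip 0.81 [284.0, 200.6, 342.4, 378.8]
wrist cup_mid 0.66 [280.7, 171.6, 342.8, 229.0]
pred tip/cup rim [[314.0693 223.8062]
 [313.731  214.4595]]
```

View pics/c3.png

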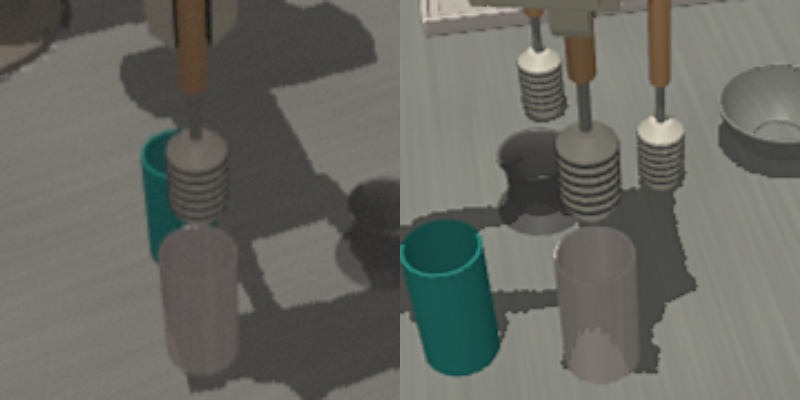

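View pics/w2.png

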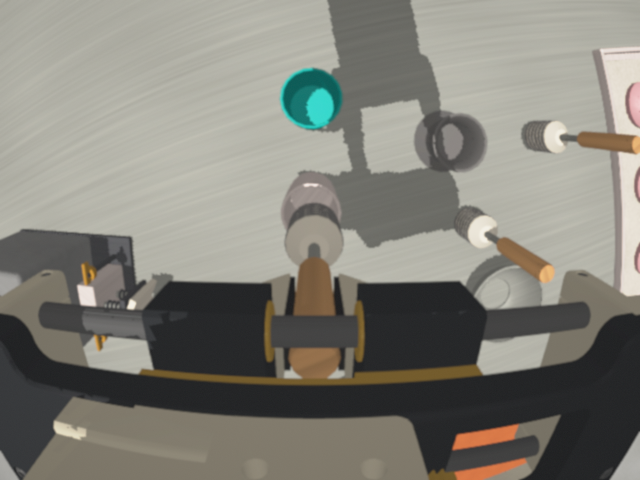

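Crop c3 has the bristle tip at scene (299,185) and side (275.5,235), and the cup rim centre at scene (299.4,201) and side (278,255). The wrist view shows the bristle head at (314,240) over the cup rim at (312,200). I'll compute the offset between the two.

Run:
```python
from h import *
np.set_printoptions(precision=4,suppress=True)
S,D=cam("scene"),cam("side")
a=tri([S,D],[(299.2,185.5),(275.5,235.2)]); b=tri([S,D],[(299.4,201.2),(278,255)])
print("tip",a,"rim",b,atz(S,(299.4,201.2),.11),atz(D,(278,255),.11))
o=[(S,np.array([279.4,190.3,311.1,253.3])),(D,np.array([259.3,238.6,292.0,312.5]))]
print(fit(o,[(0,.029),(.11,.029)],[.506,.046]))
# silhouette edges by eye: rim/bottom, from the crop
o=[(S,np.array([220+159/2.5,100+225/2.5,220+238/2.5,100+375/2.5])),(D,np.array([190+154/2.222,140+230/2.222,190+239/2.222,140+380/2.222]))]
print(fit(o,[(0,.029),(.11,.029)],[.506,.046]))
print(status.observe()["tool_pos"])
```

```text
tip [0.5051 0.0495 0.1469] rim [0.506  0.0476 0.1072] [[0.5079 0.047  0.11  ]] [[0.5059 0.0442 0.11  ]]
(array([0.5052, 0.0418]), array([ 0.7, -0.7,  1.7, -2.9, -0.2,  4.5,  6.1,  2.2]))
(array([0.5064, 0.0472]), array([-0.5, -0.9,  0.2, -0.2,  0.1, -2.8,  0.7,  1.1]))
[0.5051 0.0473 0.3217]
```

>>> send_rows(
  plan=[
    {"offset": [-1.5,-2,10],"yaw": 0},
    {"offset": [0,0,20],"yaw": 0},
    {"offset": [0,0,20],"yaw": 0},
    {"offset": [0,0,15],"yaw": 0},
    {"offset": [0,0,5],"yaw": 0},
    {"offset": [0,0,0],"yaw": 0},
  ],
)

```text
time: 6.35
tool_pos: [0.5057, 0.0445, 0.2508]
tool_rot: [-3.141, -0.002, 2.859]
contact_force: [-0.4, -0.2, -0.2]
opening: 0.0173
grip_force: 25.0
```

>>> send_rows(
  plan=[
    {"offset": [0,0,15],"yaw": 0},
    {"offset": [0,0,20],"yaw": 0},
    {"offset": [0,0,20],"yaw": 0},
    {"offset": [0,0,10],"yaw": 0},
    {"offset": [0,0,5],"yaw": 0},
    {"offset": [0,0,0],"yaw": 0},
    {"offset": [0,0,0],"yaw": 0},
  ],
)

```text
time: 7.05
tool_pos: [0.5066, 0.0446, 0.1826]
tool_rot: [3.141, 0.002, 2.859]
contact_force: [-0.5, 0.8, -0.8]
opening: 0.0176
grip_force: 25.0
```

>>> send_rows(
  plan=[
    {"offset": [0,0,3],"yaw": 0},
    {"offset": [0,0,0],"yaw": 0},
    {"offset": [0,0,-15],"yaw": 0},
    {"offset": [0,0,-25],"yaw": 0},
    {"offset": [0,0,-25],"yaw": 0},
    {"offset": [0,0,-15],"yaw": 0},
    {"offset": [0,0,0],"yaw": 0},
    {"offset": [0,0,0],"yaw": 0},
    {"offset": [0,0,15],"yaw": 0},
    {"offset": [0,0,25],"yaw": 0},
    {"offset": [0,0,25],"yaw": 0},
    {"offset": [0,0,12],"yaw": 0},
    {"offset": [0,0,3],"yaw": 0},
    {"offset": [0,0,0],"yaw": 0},
    {"offset": [0,0,0],"yaw": 0},
  ],
)

```text
time: 8.55
tool_pos: [0.5066, 0.0446, 0.1795]
tool_rot: [3.141, 0.001, 2.859]
contact_force: [0.2, -0.2, -0.4]
opening: 0.0178
grip_force: 25.0
```

>>> send_rows(
  plan=[
    {"offset": [0,0,-15],"yaw": 0},
    {"offset": [0,0,-25],"yaw": 0},
    {"offset": [0,0,-25],"yaw": 0},
    {"offset": [0,0,-15],"yaw": 0},
    {"offset": [0,0,0],"yaw": 0},
    {"offset": [0,0,0],"yaw": 0},
    {"offset": [0,0,15],"yaw": 0},
    {"offset": [0,0,25],"yaw": 0},
    {"offset": [0,0,25],"yaw": 0},
    {"offset": [0,0,12],"yaw": 0},
    {"offset": [0,0,3],"yaw": 0},
    {"offset": [0,0,0],"yaw": 0},
    {"offset": [0,0,0],"yaw": 0},
  ],
)

```text
time: 9.85
tool_pos: [0.5066, 0.0446, 0.1796]
tool_rot: [3.141, 0.002, 2.859]
contact_force: [0.5, 0.8, -0.8]
opening: 0.0174
grip_force: 25.0
```

>>> send_rows(
  plan=[
    {"offset": [0,0,-10],"yaw": 0},
    {"offset": [0,0,-30],"yaw": 0},
    {"offset": [0,0,-40],"yaw": 0},
    {"offset": [0,0,-40],"yaw": 0},
    {"offset": [0,0,-25],"yaw": 0},
    {"offset": [6,14,0],"yaw": 0},
    {"offset": [12.5,28,0],"yaw": 0},
    {"offset": [13,30,0],"yaw": 0},
    {"offset": [13,30,0],"yaw": 0},
    {"offset": [13,30,0],"yaw": 0},
    {"offset": [10,23.5,0],"yaw": 0},
    {"offset": [6,14,0],"yaw": 0},
    {"offset": [0,0,0],"yaw": 0},
    {"offset": [0,0,0],"yaw": 0},
  ],
)

```text
time: 11.25
tool_pos: [0.4826, 0.2276, 0.3236]
tool_rot: [-3.141, -0.0, 2.859]
contact_force: [0.7, -0.6, -1.1]
opening: 0.0177
grip_force: 25.0
```

Run:
```python
from h import *
np.set_printoptions(precision=4,suppress=True)
im={}
for n in("scene","side"): im[n]=read_camera(n)
s=status.observe(); print(s["tool_pos"],s["contact_force"])
k=[cv2.resize(im["scene"][70:230,300:460],(400,400)),cv2.resize(im["side"][120:280,180:340],(400,400))]
cv2.imwrite("pics/c4.png",np.hstack(k)[:,:,::-1])
```

```text
[0.4829 0.227  0.3237] [-0.2911 -0.3003 -0.6468]
```

View pics/c4.png

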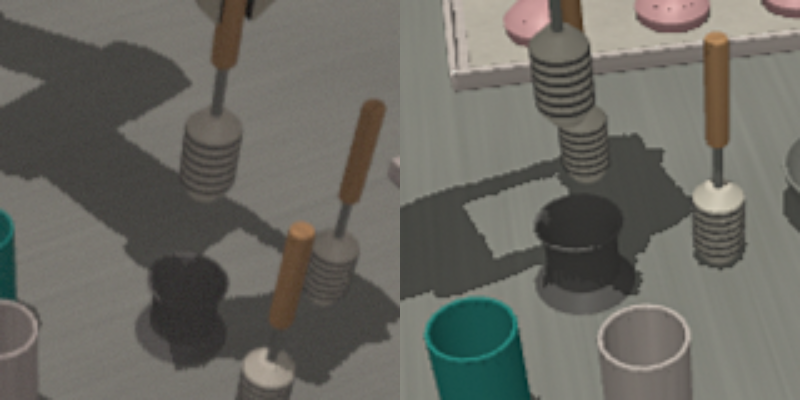

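Crop c4 shows the empty stand mouth at scene (375.4,180.4) and side (251.8,208.4). The held tip is at scene (382.8,146) and side (246,166).

Run:
```python
from h import *
np.set_printoptions(precision=4,suppress=True)
S,D=cam("scene"),cam("side")
print(tri([S,D],[(382.8,146),(246,166)]),tri([S,D],[(375.4,180.4),(251.8,208.4)]))
print(proj(S,[.483,.2275,.151]),proj(D,[.483,.2275,.151]))
```

```text
[0.4831 0.2335 0.1499] [0.4834 0.2268 0.0603]
[[380.2433 146.1124]] [[246.474  167.7455]]
```

>>> send_rows(
  plan=[
    {"offset": [0,-1,20],"yaw": 0},
    {"offset": [0,0,30],"yaw": 0},
    {"offset": [0,0,25],"yaw": 0},
    {"offset": [0,0,15],"yaw": 0},
    {"offset": [0,0,10],"yaw": 0},
    {"offset": [0,0,10],"yaw": 0},
    {"offset": [0,0,0],"yaw": 0},
  ],
)

```text
time: 12.05
tool_pos: [0.4822, 0.2264, 0.2129]
tool_rot: [-3.141, -0.001, 2.858]
contact_force: [-0.4, -0.5, -1.3]
opening: 0.0177
grip_force: 25.0
```

>>> send_rows(
  plan=[
    {"offset": [0,0,10],"yaw": 0},
    {"offset": [0,0,10],"yaw": 0},
    {"offset": [0,0,8],"yaw": 0},
    {"offset": [0,0,4],"yaw": 0},
    {"offset": [0,0,0],"yaw": 0},
    {"offset": [0,0,0],"yaw": 0},
  ],
)

```text
time: 12.65
tool_pos: [0.4826, 0.227, 0.1818]
tool_rot: [3.141, 0.0, 2.859]
contact_force: [0.1, 0.4, -0.5]
opening: 0.0172
grip_force: 25.0
```

>>> send_rows(
  plan=[
    {"offset": [0,0,3],"yaw": 0},
    {"offset": [0,0,1],"yaw": 0},
    {"offset": [0,0,0],"yaw": 0},
    {"offset": [0,0,0],"yaw": 0},
  ],
)

```text
time: 13.05
tool_pos: [0.4825, 0.2269, 0.1778]
tool_rot: [3.141, 0.0, 2.859]
contact_force: [0.7, 0.0, -0.3]
opening: 0.0175
grip_force: 25.0
```

>>> send_rows(
  plan=[
    {"offset": [0,0,0],"yaw": 0},
    {"offset": [0,0,0],"yaw": 0},
    {"offset": [0,0,0],"yaw": 0},
    {"offset": [0,0,0],"yaw": 0},
    {"offset": [0,0,0],"yaw": 0},
  ],
  hand=0.3,
)

```text
time: 13.55
tool_pos: [0.4825, 0.2269, 0.1777]
tool_rot: [3.142, 0.0, 2.859]
contact_force: [0.2, -0.4, -0.6]
opening: 0.0532
grip_force: 0.0
```

>>> send_rows(
  plan=[
    {"offset": [0,0,-10],"yaw": 0},
    {"offset": [0,0,-25],"yaw": 0},
    {"offset": [0,0,-30],"yaw": 0},
    {"offset": [0,0,-25],"yaw": 0},
    {"offset": [0,0,0],"yaw": 0},
  ],
)

```text
time: 14.05
tool_pos: [0.484, 0.2274, 0.2722]
tool_rot: [3.137, 0.007, 2.859]
contact_force: [0.3, 0.6, -0.1]
opening: 0.0641
grip_force: 0.0
```

Run:
```python
from h import *
np.set_printoptions(precision=4,suppress=True)
im={n:read_camera(n) for n in("scene","side")}
for n in im:
    for l in("brush_grip","cup_mid"):
        for r in models.regions_of(n,l): print(n,l,round(r["conf"],2),r["extent"])
k=[cv2.resize(im["scene"][100:280,260:440],(400,400)),cv2.resize(im["side"][130:320,180:370],(400,400))]
cv2.imwrite("pics/c5.png",np.hstack(k)[:,:,::-1])
s=status.observe(); print(s["tool_pos"],s["tool_rot"])
```

```text
scene brush_grip 0.9 [368.0, 122.1, 391.2, 188.0]
scene brush_grip 0.68 [394.9, 159.7, 427.2, 238.7]
scene brush_grip 0.64 [423.2, 108.6, 452.9, 196.7]
scene cup_mid 0.78 [282.5, 191.0, 310.7, 250.2]
scene cup_mid 0.78 [277.8, 149.8, 307.0, 199.7]
scene cup_mid 0.52 [424.9, 236.0, 490.0, 293.9]
side brush_grip 0.95 [239.3, 136.7, 263.9, 217.2]
side brush_grip 0.87 [296.4, 132.3, 316.2, 225.6]
side brush_grip 0.82 [241.9, 107.6, 268.6, 192.6]
side cup_mid 0.95 [261.9, 239.0, 296.1, 312.1]
side cup_mid 0.91 [188.5, 237.1, 231.5, 308.8]
[0.482  0.2267 0.2667] [-3.1405 -0.0018  2.8588]
```

View pics/c5.png

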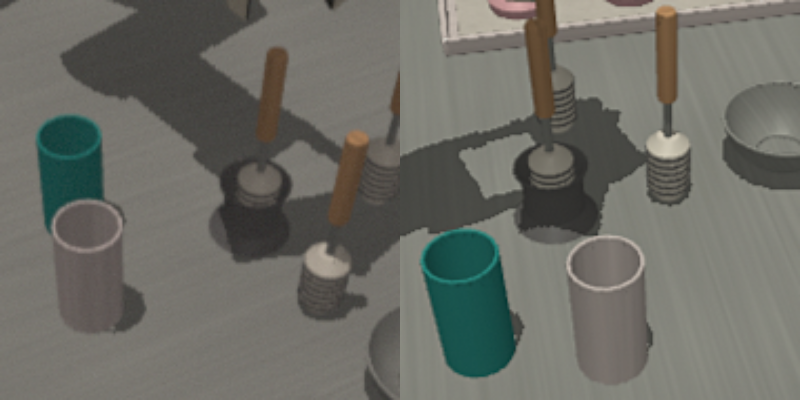

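The brush stands upright in its stand (c5 scene crop, handle at (270,90)) and the cup still stands where it was. Now for the cup.

>>> send_rows(
  plan=[
    {"offset": [-6,-14,0],"yaw": 0},
    {"offset": [-12,-28,0],"yaw": 0},
    {"offset": [-13,-30,0],"yaw": 0},
    {"offset": [-13,-30,0],"yaw": 0},
    {"offset": [-13,-30,0],"yaw": 0},
    {"offset": [-10,-22,0],"yaw": 0},
    {"offset": [-6,-12,0],"yaw": 0},
    {"offset": [0,0,20],"yaw": 0},
    {"offset": [0,0,40],"yaw": 0},
    {"offset": [0,0,40],"yaw": 0},
    {"offset": [0,0,0],"yaw": 0},
    {"offset": [0,0,0],"yaw": 0},
  ],
  hand=0,
)

```text
time: 15.55
tool_pos: [0.5063, 0.0471, 0.1681]
tool_rot: [-3.141, -0.001, 2.859]
contact_force: [0.9, 0.1, 0.2]
opening: 0.0917
grip_force: 0.0
```

Run:
```python
from h import *
np.set_printoptions(precision=4,suppress=True)
P=[]
for n in("wrist","side","wrist"):
    s=status.observe(); P.append(s["tool_pos"]); a=read_camera(n)
print(np.array(P),s["tool_rot"],s["opening"],s["contact_force"])
c=cam("wrist")
for r in models.regions_of("wrist","cup_mid"): print(round(r["conf"],2),r["extent"])
q=proj(c,circ(.506,.047,.11,.029)); print(q.min(0),q.max(0))
```

```text
[[0.5063 0.0471 0.1681]
 [0.5072 0.0471 0.1692]
 [0.5075 0.0471 0.1697]] [3.1407 0.0033 2.859 ] 0.09185722896557356 [-0.6625  0.1032  0.1726]
0.97 [251.4, 12.8, 365.1, 121.8]
0.68 [256.2, 185.0, 362.5, 311.9]
[261.9261 218.0216] [365.8641 315.2013]
```

>>> send_rows(
  plan=[
    {"offset": [0.5,-1.5,15],"yaw": 0},
    {"offset": [0,0,20],"yaw": 0},
    {"offset": [0,0,20],"yaw": 0},
    {"offset": [0,0,15],"yaw": 0},
    {"offset": [0,0,8],"yaw": 0},
    {"offset": [0,0,0],"yaw": 0},
    {"offset": [0,0,0],"yaw": 0},
  ],
)

```text
time: 16.45
tool_pos: [0.506, 0.0458, 0.0907]
tool_rot: [3.141, 0.002, 2.859]
contact_force: [-0.5, 1.3, 0.6]
opening: 0.0912
grip_force: 0.0
```

>>> send_rows(
  plan=[
    {"offset": [0,0,0],"yaw": 0},
    {"offset": [0,0,0],"yaw": 0},
    {"offset": [0,0,0],"yaw": 0},
    {"offset": [0,0,0],"yaw": 0},
    {"offset": [0,0,0],"yaw": 0},
  ],
  hand=1,
  squeeze=25,
)

```text
time: 16.95
tool_pos: [0.5054, 0.0458, 0.0898]
tool_rot: [-3.142, 0.0, 2.859]
contact_force: [0.8, -0.7, 0.9]
opening: 0.0586
grip_force: 25.0
```

>>> send_rows(
  plan=[
    {"offset": [0,0,0],"yaw": 0},
    {"offset": [0,0,0],"yaw": 0},
    {"offset": [0,0,-2],"yaw": 0},
    {"offset": [0,0,-3],"yaw": 0},
    {"offset": [0,0,0],"yaw": 0},
    {"offset": [0,0,0],"yaw": 0.09},
    {"offset": [0,0,0],"yaw": 0.135},
    {"offset": [0,0,0],"yaw": 0.135},
    {"offset": [0,0,0],"yaw": 0.135},
    {"offset": [0,0,0],"yaw": 0.135},
    {"offset": [0,0,0],"yaw": 0.135},
    {"offset": [0,0,0],"yaw": 0.135},
    {"offset": [0,0,0],"yaw": 0.135},
    {"offset": [0,0,0],"yaw": 0.135},
    {"offset": [0,0,0],"yaw": 0.135},
    {"offset": [0,0,0],"yaw": 0.135},
    {"offset": [0,0,0],"yaw": 0.135},
    {"offset": [0,0,0],"yaw": 0.044},
    {"offset": [0,0,0],"yaw": 0},
  ],
  squeeze=39,
)

```text
time: 18.85
tool_pos: [0.5052, 0.0459, 0.0946]
tool_rot: [-3.141, -0.0, 1.24]
contact_force: [0.1, 0.0, -2.7]
opening: 0.0585
grip_force: 38.9
```

>>> send_rows(
  plan=[
    {"offset": [-10,9,0],"yaw": 0},
    {"offset": [-20,19,0],"yaw": 0},
    {"offset": [-25,23,0],"yaw": 0},
    {"offset": [-25,23,0],"yaw": 0},
    {"offset": [-25,23,0],"yaw": 0},
    {"offset": [-20,19,0],"yaw": 0},
    {"offset": [-15,14,0],"yaw": 0},
    {"offset": [-8,7,0],"yaw": 0},
    {"offset": [-3.5,4,0],"yaw": 0},
    {"offset": [0,0,0],"yaw": 0},
    {"offset": [0,0,0],"yaw": 0},
    {"offset": [0,0,0],"yaw": 0},
  ],
)

```text
time: 20.05
tool_pos: [0.5892, -0.1423, 0.0947]
tool_rot: [-3.141, -0.0, 1.241]
contact_force: [-0.4, 0.1, -3.1]
opening: 0.0579
grip_force: 38.9
```

Run:
```python
from h import *
np.set_printoptions(precision=4,suppress=True)
im={n:read_camera(n) for n in("scene","side")}
s=status.observe(); print(s["tool_pos"],s["tool_rot"],s["opening"],s["contact_force"])
for n in im:
    for l in("cup_mid","seat"):
        for r in models.regions_of(n,l): print(n,l,round(r["conf"],2),r["extent"])
k=[cv2.resize(im["scene"][200:380,100:280],(400,400),interpolation=2),cv2.resize(im["side"][310:480,290:460],(400,400),interpolation=2)]
cv2.imwrite("pics/c6.png",np.hstack(k)[:,:,::-1])
```

```text
[ 0.5893 -0.1425  0.0948] [-3.1414 -0.0002  1.2409] 0.05838303741391569 [-0.8158  0.4774 -2.6053]
scene cup_mid 0.87 [276.7, 149.3, 309.1, 207.3]
scene cup_mid 0.67 [193.8, 264.8, 237.2, 322.8]
scene seat 0.97 [147.4, 275.5, 185.5, 317.8]
side cup_mid 0.81 [339.1, 328.2, 385.0, 392.6]
side cup_mid 0.59 [190.3, 237.8, 235.0, 307.7]
side seat 0.8 [338.4, 386.5, 385.2, 432.6]
side seat 0.69 [238.4, 161.6, 259.8, 220.8]
```

View pics/c6.png

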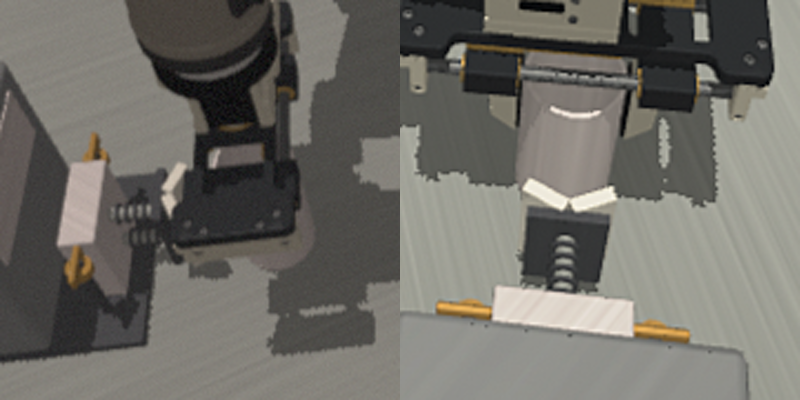

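Crop c6 shows the V centre at about (571,200) and the held cup centred behind it at about (573,150), in line with it. I'll check this with the projected model.

Run:
```python
from h import *
np.set_printoptions(precision=4,suppress=True)
S,D=cam("scene"),cam("side")
t=status.observe()["tool_pos"]
e=ext(D,t[0],t[1],[(.004,.029),(.114,.029)]); print("cup pred side",e, "obs [339.1 . 385]; eye", 290+(516-400)*.425, 290+(627-400)*.425)
m=np.array([.5699,-.2021]);a=-1.9014;d=np.array([np.cos(a),np.sin(a)]);n=np.array([-d[1],d[0]])
V=np.r_[m,.09]; print("V corner pred",proj(D,V),"obs",290+(570-400)*.425,310+200*.425, "tips",proj(D,np.c_[[m-.01026*d-.022*n,m-.01026*d+.022*n],[.09,.09]]),"obs",290+(524-400)*.425,310+183*.425,290+(614-400)*.425,310+189*.425)
r=t[:2]-m; print("cup in mount frame",r@d,r@n)
# cup lateral from side picture centre column
for col in (362,(290+116*.425+290+227*.425)/2):
    f=lambda k:(ext(D,*(t[:2]+k[0]*n),[(.004,.029),(.114,.029)])[[0,2]].mean()-col)
    k=least_squares(f,[0.]).x[0]; print("lat",r@n+k)
```

```text
cup pred side [339.4918 324.3138 386.9163 403.9427] obs [339.1 . 385]; eye 339.3 386.475
V corner pred [[362.0861 395.0993]] obs 362.25 395.0 tips [[345.0928 386.0306]
 [379.7969 389.3566]] obs 342.7 387.775 380.95 390.325
cup in mount frame -0.06228805608985716 -0.0006802141250667167
lat -0.002345406045942431
lat -0.0011179521572832714
```

>>> send_rows(
  plan=[
    {"offset": [-5,1,0],"yaw": 0},
    {"offset": [-6,0,0],"yaw": 0},
    {"offset": [-6,0,0],"yaw": 0},
    {"offset": [-4,0,0],"yaw": 0},
    {"offset": [-3,0,0],"yaw": 0},
    {"offset": [-2,0,0],"yaw": 0},
    {"offset": [-2,0,0],"yaw": 0},
    {"offset": [-2,0,0],"yaw": 0},
    {"offset": [0,0,0],"yaw": 0},
    {"offset": [0,0,0],"yaw": 0},
  ],
)

```text
time: 21.35
tool_pos: [0.5807, -0.1719, 0.0947]
tool_rot: [3.142, -0.0, 1.24]
contact_force: [0.0, -0.1, -2.5]
opening: 0.0583
grip_force: 38.9
```

>>> send_rows(
  plan=[
    {"offset": [-2,0,0],"yaw": 0},
    {"offset": [-2,0,0],"yaw": 0},
    {"offset": [-1,0,0],"yaw": 0},
    {"offset": [0,0,0],"yaw": 0},
    {"offset": [0,0,0],"yaw": 0},
  ],
)

```text
time: 21.85
tool_pos: [0.5791, -0.1764, 0.0947]
tool_rot: [3.142, -0.0, 1.24]
contact_force: [1.3, 3.3, -1.6]
opening: 0.0581
grip_force: 38.9
```

>>> send_rows(
  plan=[
    {"offset": [-1.5,0,0],"yaw": 0},
    {"offset": [-1.5,0,0],"yaw": 0},
    {"offset": [-1.5,0,0],"yaw": 0},
    {"offset": [-1.5,0,0],"yaw": 0},
    {"offset": [-1,0,0],"yaw": 0},
    {"offset": [0,0,0],"yaw": 0},
    {"offset": [0,0,0],"yaw": 0},
    {"offset": [0,0,0],"yaw": 0},
  ],
)

```text
time: 22.65
tool_pos: [0.577, -0.1822, 0.0948]
tool_rot: [-3.142, -0.002, 1.24]
contact_force: [2.8, 8.5, -1.2]
opening: 0.0581
grip_force: 38.9
```

Run:
```python
from h import *
np.set_printoptions(precision=3,suppress=True)
d=np.array([np.cos(-1.9014),np.sin(-1.9014),0]);F=[];P=[]
for k in range(8):
    a=read_camera("side" if k%2 else "scene"); s=status.observe(); F.append(s["contact_force"]);P.append(s["tool_pos"])
F=np.array(F);print(F.mean(0),"push",(-F@d).round(1),np.mean(P,0),s["tool_rot"],s["opening"],s["grip_force"])
for n in("side","scene"):
    for l in("cup_mid","seat"):
        for r in models.regions_of(n,l): print(n,l,round(r["conf"],2),r["extent"])
t=np.mean(P,0); print("pred cup",ext(cam("side"),t[0],t[1],[(.004,.029),(.114,.029)]))
```

```text
[ 2.633  8.02  -1.337] push [7.7 8.  9.1 8.9 7.9 8.6 9.1 8.3] [ 0.577 -0.182  0.095] [-3.142 -0.002  1.24 ] 0.058155496781335324 38.947823792696
side cup_mid 0.94 [339.4, 361.2, 386.8, 406.1]
side cup_mid 0.64 [188.2, 237.5, 233.2, 309.1]
side seat 0.62 [338.3, 392.9, 383.3, 431.7]
scene cup_mid 0.75 [274.7, 149.6, 304.5, 209.8]
scene cup_mid 0.66 [166.8, 266.4, 215.8, 328.1]
pred cup [338.053 350.218 387.603 432.031]
```

Push averages 8.4 N. I'll add 2 mm to bring it to about 10 N.

>>> send_rows(
  plan=[
    {"offset": [-1,0,0],"yaw": 0},
    {"offset": [-1,0,0],"yaw": 0},
    {"offset": [0,0,0],"yaw": 0},
    {"offset": [0,0,0],"yaw": 0},
    {"offset": [0,0,0],"yaw": 0},
    {"offset": [0,0,0],"yaw": 0},
    {"offset": [0,0,0],"yaw": 0},
  ],
)

```text
time: 23.95
tool_pos: [0.5765, -0.1838, 0.0948]
tool_rot: [-3.142, -0.002, 1.24]
contact_force: [3.5, 8.4, -0.4]
opening: 0.0581
grip_force: 38.9
```

Run:
```python
from h import *
from cell import ticket
np.set_printoptions(precision=3,suppress=True)
d=np.array([np.cos(-1.9014),np.sin(-1.9014),0]);F=[];P=[]
for k in range(10):
    a=read_camera("scene" if k%2 else "side"); s=status.observe(); F.append(s["contact_force"]);P.append(s["tool_pos"])
F=np.array(F);f=-F@d;print(F.mean(0),f.mean(),f.min(),f.max(),np.mean(P,0),s["opening"],s["grip_force"])
for l in("brush_grip","bowl","jar","cutter"): print(l,[r["extent"] for r in models.regions_of("side",l)])
if 9<f.mean()<11.5: print(ticket.hand_in())
```

```text
[ 3.041  9.068 -1.063] 9.563591373752114 8.559991112266253 10.27873441876522 [ 0.576 -0.184  0.095] 0.05830972020721383 38.94825166091323
brush_grip [[296.2, 134.2, 313.9, 224.0], [240.3, 182.3, 261.8, 219.2]]
bowl []
jar []
cutter [[412.6, 269.4, 447.2, 311.3]]
the job is handed in; nothing more can be done
None
```

The job is handed in: I brushed the cylinder three times, put the brush back upright in its stand and released it, and the gripper is holding the cylinder against the V seat at about 9.6 N, a few millimetres off the bench.

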